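# Index the spice carousel to its next stop

## Task

Turn the spice carousel to its next stop: pull the sprung knob up to free its pin, turn the top counter-clockwise (seen from above), and let the pin drop by itself fully home into the first hole it comes to. Turn gently: do not force the pin sideways against its hole, upset the jars and the glass on the top, or disturb the things round about.

Things in the scene. Friction and masses are not known exactly. Their poses are not given: they have to be found in the camera images.
- pin_knob (a point): Centre of the black round pull knob of the index pin: 30 mm across, gripped over 22 mm of height. It stands on a steel bush (19 mm thick, 30 mm flange) on the carousel's top, 115 mm from the axis; when the pin is home this point is 69 mm over the worktop, 29 mm over the top's face. It turns with the top and rises with the pin. Can be taken from above.
- carousel: Fixed foot of the carousel; origin on the turning axis at worktop height, z up. The top is a light wooden disc, 280 mm across, its face 40 mm over the worktop. At the start the knob lies on the foot's -x axis. Hidden under the disc is an index ring: the next hole is 27 to 45 degrees counter-clockwise of the first (set differently each time, not measured); one 35 degrees further is not wanted.
- top (a joint): Turn of the wooden top in rad: 0 at the start, in the first hole; grows counter-clockwise seen from above; 0.47 to 0.79 at the next hole. Friction of about 1 N at the knob (2 N more when the pin rides); stays where it is left. In a hole the knob has about 1.5 mm of play each way, then the hole's wall stops it hard.
- index_pin (a joint): Rise of pin and knob in m: 0 fully home in a hole, about 0.008 when the pin's end rides on the ring between holes, at most 0.014 (hard stop). A spring pulls it down with 5 N when home, 8.5 N at 0.014. Let go between holes, the pin rides on the ring and drops into a hole it is slid over slowly (under 40 mm/s at the knob); side load on it may have to be eased before it drops fully.
- pin_tip: Flat lower end of the 8 mm steel index pin, hidden under the top; origin at the tip, 51 mm below pin_knob. It touches only the index ring: with 5 to 9 N while it rides. More than 30 N there is forcing it.
- spice_jar: One of two like jars of spice with a round lid, 45 mm across, 106 mm tall, standing loose on the half of the carousel's top away from the knob; origin at the centre of its underside.
- spice_jar_b: The other of two like jars of spice with a round lid, 45 mm across, 106 mm tall, standing loose on the half of the carousel's top away from the knob; origin at the centre of its underside.
- small_glass: Small empty glass, 51 mm across, 58 mm tall, standing loose on the half of the top away from the knob; origin at the centre of its underside.
- mug: White mug, 79x114x96 mm, on the worktop to the left; origin under its centre. To be left alone.
- tumbler: Glass tumbler, 81 mm across, 88 mm tall, on the worktop to the right; origin under its centre. To be left alone.
- canister: Pale canister with a wooden lid, 87 mm across, 120 mm tall, behind on the right; origin under its centre. To be left alone.

How it is judged:
On the way, in this order (a step that is already met when the one before it is completed fails the run):
1. the pin is pulled up clear of its first hole (value of joint index_pin above 0.0075 m and value of joint top below 0.15 rad), for 0.1 s.
2. the pin is fully home in the next hole (value of joint index_pin below 0.002 m and value of joint top between 0.4 and 0.9 rad), for 0.3 s.
At the end, for the whole second after the job is handed in: The pin is home in the next hole counter-clockwise (rise under 2 mm, top turned between 0.4 and 0.9 rad) and at rest, and both jars and the small glass still stand upright (within 0.15 rad) on the carousel top (all of step 2 and angle between each of spice_jar, spice_jar_b, small_glass's own z axis and vertical below 0.15 rad and height (world z) of each of spice_jar, spice_jar_b, small_glass above 0.035 m and not (velocity of joint top above 0.05 rad/s) and not (velocity of joint top below -0.05 rad/s)); the robot touches nothing.
It fails at once if the pin is forced: more than 30 N between the pin's end and the index ring (contact force between pin_tip and anything else above 30 N).
It fails at once if a jar or the glass on the carousel is upset (tilted over 0.4 rad) (angle between any of spice_jar, spice_jar_b, small_glass's own z axis and vertical above 0.4 rad).
It fails at once if the mug, tumbler or canister is moved more than 20 mm (distance of any of mug, tumbler, canister from where it was at the start of the episode above 0.02 m).
It also fails if it takes over 42 s, if anything falls off the work surface, if the arm or the gripper's body presses on something with over 40 N, if the wrist force passes 120 N, or if a joint passes its speed limit or range.

## Robot

A 6-joint arm with a two-finger parallel gripper is mounted at the origin on a cart in front of the work surface, level with it; the furniture and walls round the work are solid. World frame = base frame: x ahead of the robot, y to its left, z up, the work surface at z = 0. Lengths are in m, angles in rad, forces in N, time in s.
With the tool pointing down it reaches from about 0.4 to 0.925 m from the base axis. Payload 12.5 kg.
Tool frame: the origin (TCP) lies between the finger pads; the fingertips stand 14 mm ahead of it and the grasp point (between the pads) lies 5 mm behind it; z points along the fingers, y is the line along which they close (so a half turn about z gives the same grasp; the last joint's range is limited). The gripper opens to 95 mm and grips with 3 to 60 N. Pads are 20 mm wide; open, the fingers measure 119 mm over their backs; the gripper's body (75 mm by 180 mm) begins 59 mm behind the grasp point.
Start: joints at [1.074, 0.491, 1.559, -0, 1.092, -0.106], TCP at [0.238, 0.578, 0.229] pointing down, gripper open.
Joint ranges: [-3.1, 3.1], [-0.84, 2.19], [0.05, 2.79], [-1.13, 4.28], [0.06, 2.93], [-2.69, 2.69]. Speed limits (rad/s): [2.22, 2.22, 2.79, 3.14, 3.14, 3.14].

## Interface

Orientations are given as a unit quaternion [w, x, y, z].
In Python, from station import telemetry, camera, sign_off, cut_out, tip_of gives the robot as it stands.
- The arm moves only by the shell command python3 -m crank 'ROWS' [OPENING] [FORCE]. ROWS is JSON, a list of rows, each a list of 4 numbers: the shift along the tool's x, y, z in mm, then the turn about the tool's z in rad. A call has 1 to 10 rows; each row shifts and turns the commanded pose from where the row before left it, along the tool's axes as they then stand; what a row does not reach is not made up. A row lasts 1/8 s, in which the tool goes at most 62.5 mm and 10.7 degrees, less where a joint would pass 70% of its speed; a pose out of reach is approached as far as the arm can. A call with a gripper value outside its range is refused whole. OPENING is the gripper command: -1 is shut, 1 is fully open, values between are in proportion, set as the call begins (- or left out, the last holds). The fingers move at their own pace and stop on an object; FORCE is the grip in N (left out, the last holds). Time passes only in rows, so rows that do not move let the fingers close. It gives the time, the measured TCP pose, the force, the opening and the grip force at its end, in the units of the state.
- telemetry.get_obs(): the state, without advancing time (a new reading comes with each control period).
- camera(name): name is "side" or "top"; returns a dict with "img" (384x512x3 uint8, blue, green, red), "intrinsics" (3x3 intrinsics, pixels), "rvec" (rotation vector, rad) and "tvec" (3), from world to camera coordinates, as OpenCV has them. Camera axes: x right, y down, z forward; pixel columns grow to the right and rows downward; lengths in m; the calibration is good to about 2 mm. A picture is of the moment at which its call begins. There is no depth.
- sign_off(): hands the job in; it is judged then, once.
Trained networks look in a picture, given as the dict that the camera call returned (one of the last four; its "shot" number tells which), for a name from the list of things; names that differ only in an ending like _2 or _b are one class to them, and where a whole thing is asked for, a point or a joint stands for the part that bears it (a point fixed in the world has none). Each returns a list of dicts, best first, with "conf" (0 to 1); they miss things now and then, are a little off and sometimes report something else, mostly with a low value. They report only what shows in the picture. A call takes as long as a camera call.
- cut_out(thing, picture): "pixels" (384x512 bool, what is visible of it).
- tip_of(thing, picture): "point" ([x, y, z] in m, in the coordinates of the camera as it stood for that picture, good to about 4 mm: a listed point, or the origin of a listed thing).
The state is a dict: "clock": time; "q": joint angles; "joint_velocities": joint speeds; "effort": joint torques, N m; "tcp_pos": TCP position; "tcp_rot": TCP orientation; "wrist_force": force on the tool from outside, world axes, zero at the start; "ft_torque": the same for the moment, N m; "finger_gap": opening from 0.0 (shut) to 1.0 (fully open); "grip_force": force on a finger pad.
Only numpy, scipy, OpenCV 4.12 (cv2) and the standard library are available. Lean on these libraries where they do the work, as an engineer would, in place of code of your own. Each camera call takes 0.05 s, during which the arm holds its last target. There are 200 camera calls.

## Working session

There is one attempt and no reset: what is moved stays moved. The work goes in short steps, Python scripts to look and compute and a shell command to move; the robot and the scene stay as the last step left them, time stands still between calls to the robot, and variables do not carry over. Pictures are saved under pics/ and viewed, at most 10 in all, crops included, and the job is handed in when it is done.

```bash
ls; mkdir -p pics; cat > h.py <<'E'
import numpy as np, cv2
from station import telemetry, camera, sign_off, cut_out, tip_of
from scipy.spatial.transform import Rotation as R
def w(p,c):
    M=cv2.Rodrigues(np.array(c["rvec"],float))[0]
    return M.T@(np.array(p)-np.array(c["tvec"]).ravel())
def tool():
    o=telemetry.get_obs(); q=o["tcp_rot"]
    return o,np.array(o["tcp_pos"]),R.from_quat([q[1],q[2],q[3],q[0]])
E
python3 - <<'E'
from h import *
np.set_printoptions(precision=4,suppress=True)
ims=[]
for n in ("side","top"):
    c=camera(n); cv2.imwrite(f"pics/{n}0.png",c["img"]); ims.append(c["img"])
    print(n,"cam at",w([0,0,0],c))
    for t in ("pin_knob","carousel","spice_jar","small_glass","mug","tumbler","canister"):
        for d in tip_of(t,c)[:3]: print(t,round(d["conf"],2),w(d["point"],c))
cv2.imwrite("pics/a0.png",cv2.resize(np.hstack(ims),(800,300)))
o,p,r=tool(); print(o["clock"],p,r.as_matrix(),o["finger_gap"])
E
```

```text
pics
side cam at [ 0.3223 -1.137   0.8669]
pin_knob 0.55 [0.4815 0.0416 0.0659]
carousel 0.7 [0.5904 0.0731 0.003 ]
carousel 0.19 [ 0.6383 -0.2972  0.0034]
spice_jar 0.9 [0.6204 0.1504 0.0368]
spice_jar 0.68 [0.6677 0.1074 0.0385]
small_glass 0.56 [0.6713 0.0336 0.0383]
mug 0.87 [ 0.4188  0.3105 -0.0035]
tumbler 0.58 [ 0.4147 -0.3298 -0.0024]
canister 0.68 [ 0.6401 -0.2965 -0.0005]
top cam at [ 0.3082 -0.0114  1.384 ]
pin_knob 0.49 [0.4788 0.0356 0.0637]
pin_knob 0.31 [ 0.6373 -0.2938  0.0039]
carousel 0.74 [ 0.5888  0.0744 -0.0007]
spice_jar 0.78 [0.6241 0.1498 0.0379]
spice_jar 0.62 [0.6671 0.1051 0.0382]
small_glass 0.47 [0.6681 0.0363 0.0417]
small_glass 0.45 [ 0.4105 -0.3237  0.0009]
mug 0.65 [ 0.4122  0.3054 -0.0066]
tumbler 0.88 [ 0.4101 -0.3202  0.0006]
canister 0.94 [ 0.6358 -0.2934  0.0043]
0.8 [0.2381 0.5779 0.2287] [[-0.9246  0.3809  0.    ]
 [ 0.3809  0.9246  0.0001]
 [-0.      0.0001 -1.    ]] 1.0017360283029075
```

View pics/a0.png

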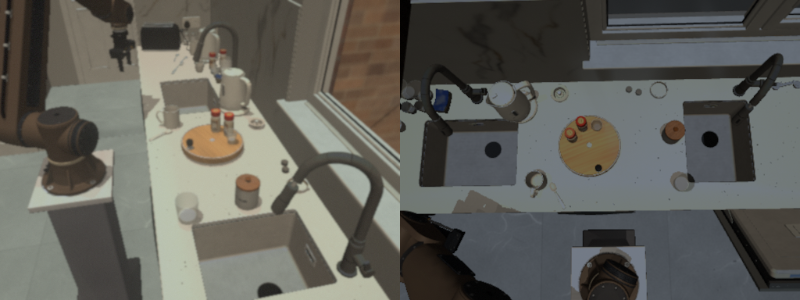

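The side picture (left half) shows the disc near (211,142) with the knob at (190,143). The top picture (right half) shows the disc near (590,147) and the knob at (598,168). The networks agree with this: axis at (0.590, 0.0735), knob at (0.480, 0.039), 115 mm apart. I'll move over the knob and turn the closing line tangential.

```bash
python3 -m crank '[[-43,-40.5,0,0],[-43,-40.5,0,0],[-43,-40.5,0,0],[-43,-40.5,0,0],[-43,-40.5,0,0],[-43,-40.5,0,0],[-43,-40.5,0,0],[-43,-40.5,0,0],[-43,-40.5,0,0],[-43,-40.5,0,0]]' 0.2 20
python3 -m crank '[[0,0,0,0.18],[0,0,0,0.18],[0,0,0,0.18],[0,0,0,0.18],[0,0,0,0.18],[0,0,0,0.18],[0,0,0,0.18]]'
python3 -m crank '[[0,0,0,0.18],[0,0,0,0.18],[0,0,0,0.18],[0,0,0,0.18],[0,0,0,0.18],[0,0,0,0.18],[0,0,0,0.10]]'
python3 - <<'E'
from h import *
np.set_printoptions(precision=4,suppress=True)
K=[];A=[]
for n in ("side","top"):
    c=camera(n)
    for t in ("pin_knob","carousel"):
        for d in tip_of(t,c)[:1]: print(n,t,round(d["conf"],2),w(d["point"],c))
    cv2.imwrite(f"pics/{n}1.png",c["img"])
o,p,r=tool(); print(o["clock"],p,r.as_matrix(),o["finger_gap"],o["q"])
g=np.array([.480,.0385,.069]); print("to go tool mm (TCP at grasp: 5mm ahead)",r.inv().apply(g-p)*1000)
E
```

```text
clock: 2.05
tcp_pos: [0.482, 0.0377, 0.2289]
tcp_rot: [0.0, 0.194, 0.981, 0.0]
wrist_force: [1.2, 0.4, 0.5]
finger_gap: 0.604
grip_force: 0.0
clock: 2.92
tcp_pos: [0.4814, 0.0396, 0.2287]
tcp_rot: [0.0, 0.737, 0.676, 0.0]
wrist_force: [0.3, -0.5, 0.3]
finger_gap: 0.602
grip_force: 0.0
clock: 3.8
tcp_pos: [0.4814, 0.0396, 0.2287]
tcp_rot: [-0.0, 0.988, 0.153, 0.0]
wrist_force: [0.3, -0.5, -0.1]
finger_gap: 0.599
grip_force: 0.0
side pin_knob 0.63 [0.4793 0.0389 0.0647]
side carousel 0.6 [ 0.5919  0.0745 -0.0001]
4.1 [0.4814 0.0396 0.2287] [[ 0.9515  0.3075  0.0001]
 [ 0.3075 -0.9515  0.0001]
 [ 0.0001 -0.     -1.    ]] 0.5985541494191184 [-0.0548  0.2899  1.8963  0.0001  0.9552  1.2033]
to go tool mm (TCP at grasp: 5mm ahead) [ -1.6752   0.6567 159.6638]
```

```bash
python3 -m crank '[[-1.5,0.5,30,0],[0,0,40,0],[0,0,40,0],[0,0,25,0],[0,0,10,0],[0,0,7,0],[0,0,5,0],[0,0,0,0]]'
python3 - <<'E'
from h import *
np.set_printoptions(precision=4,suppress=True)
ims=[]
for n in ("side","top"):
    c=camera(n)
    M,_=cv2.projectPoints(np.array([[.48,.0385,.069]]),np.array(c["rvec"],float),np.array(c["tvec"],float),np.array(c["intrinsics"],float),None)
    u,v=M.ravel().astype(int); print(n,u,v)
    ims.append(cv2.resize(c["img"][v-50:v+50,u-50:u+50],(400,400),interpolation=cv2.INTER_CUBIC))
cv2.imwrite("pics/b.png",np.hstack(ims))
o,p,r=tool(); print(o["clock"],p,o["finger_gap"],o["q"])
E
```

```text
clock: 5.1
tcp_pos: [0.4803, 0.0387, 0.0719]
tcp_rot: [0.0, 0.988, 0.155, 0.0]
wrist_force: [-0.2, -0.6, -0.1]
finger_gap: 0.601
grip_force: 0.0
side 241 181
top 252 215
5.2 [0.4803 0.0387 0.0721] 0.6010815060657699 [-0.0568  0.5324  2.056   0.0002  0.5524  1.203 ]
```

View pics/b.png

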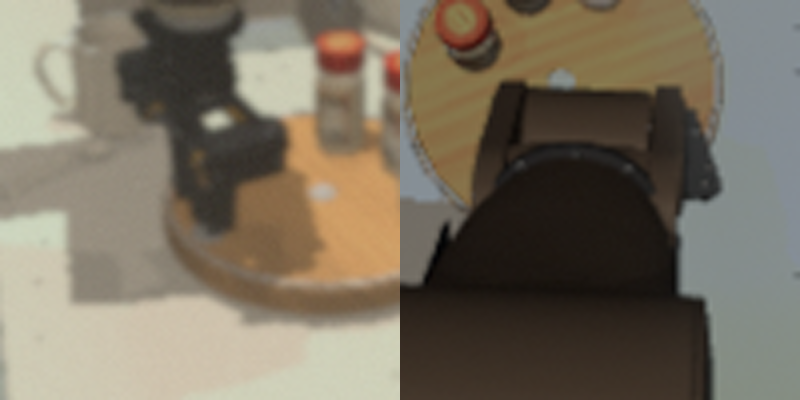

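The knob sits between the fingers, around (205,205) in the left crop, with clearance on both sides. I'll close softly first.

```bash
python3 -m crank '[[0,0,2,0],[0,0,0,0],[0,0,0,0],[0,0,0,0],[0,0,0,0],[0,0,0,0]]' -1 5
```

```text
clock: 5.95
tcp_pos: [0.4805, 0.0379, 0.0698]
tcp_rot: [0.0, 0.988, 0.155, 0.0]
wrist_force: [0.8, -9.9, 0.6]
finger_gap: 0.322
grip_force: 5.0
```

```bash
python3 -m crank '[[0,1,0,0],[0,0.8,0,0],[0,0,0,0],[0,0,0,0]]' - 10
```

```text
clock: 6.45
tcp_pos: [0.4808, 0.0368, 0.0698]
tcp_rot: [0.0, 0.988, 0.155, 0.0]
wrist_force: [-1.5, -5.5, 3.4]
finger_gap: 0.305
grip_force: 10.0
```

```bash
python3 -m crank '[[0,0.8,0,0],[0,0,0,0],[0,0,0,0]]' - 20
```

```text
clock: 6.82
tcp_pos: [0.4808, 0.0364, 0.0697]
tcp_rot: [-0.0, 0.988, 0.155, 0.0]
wrist_force: [-1.2, -0.6, 4.9]
finger_gap: 0.299
grip_force: 20.0
```

```bash
python3 -m crank '[[0,0,-3,0],[0,0,-3,0],[0,0,-3,0],[0,0,-2.5,0],[0,0,0,0],[0,0,0,0]]' - 30
python3 - <<'E'
from h import *
c=camera("side"); d=tip_of("pin_knob",c)[:1]
print([w(x["point"],c) for x in d]); print(telemetry.get_obs()["tcp_pos"],telemetry.get_obs()["wrist_force"])
E
```

```text
clock: 7.58
tcp_pos: [0.4808, 0.0363, 0.081]
tcp_rot: [-0.0, 0.988, 0.155, -0.0]
wrist_force: [1.6, 1.8, -9.1]
finger_gap: 0.295
grip_force: 30.0
[array([0.48211429, 0.03838356, 0.07753792])]
[0.48081714 0.03627794 0.08102156] [ 0.72233933  0.62774592 -7.21608471]
```

```bash
python3 -m crank '[[0,2.9,0,-0.025],[0.1,4.6,0,-0.04],[0.1,4.6,0,-0.04],[0.1,4.6,0,-0.04]]'
python3 -m crank '[[0.1,4.6,0,-0.04],[0.1,4.6,0,-0.04],[0.1,4.6,0,-0.04],[0.1,4.6,0,-0.04],[0,2.9,0,-0.025],[0,0,0,0],[0,0,0,0]]'
python3 - <<'E'
from h import *
o,p,r=tool(); print(r.as_matrix()[:,:2].round(3),p,o["wrist_force"],"tool",r.inv().apply(o["wrist_force"]))
c=camera("side")
for t in ("pin_knob","carousel"):print([w(x["point"],c) for x in tip_of(t,c)[:1]])
d=p[:2]-[.590,.0740]; print(np.hypot(*d),np.degrees(np.arctan2(*d[::-1])))
E
```

```text
clock: 8.18
tcp_pos: [0.4877, 0.0206, 0.0812]
tcp_rot: [0.0, 0.974, 0.227, 0.001]
wrist_force: [4.4, 4.5, -8.1]
finger_gap: 0.297
grip_force: 30.0
clock: 9.05
tcp_pos: [0.4996, 0.0025, 0.0814]
tcp_rot: [0.0, 0.949, 0.315, 0.001]
wrist_force: [6.4, 3.6, -9.3]
finger_gap: 0.297
grip_force: 30.0
[[ 0.801  0.599]
 [ 0.599 -0.801]
 [ 0.002  0.002]] [0.49955245 0.00254747 0.08139758] [ 6.40513241  3.6328688  -9.28795199] tool [7.28266939 0.90756299 9.30744675]
[array([0.50001476, 0.00562038, 0.07762273])]
[array([ 5.91616441e-01,  7.20921927e-02, -3.69387105e-04])]
0.11526588623905978 -141.69166745872036
```

```bash
python3 -m crank '[[0.5,0,1.5,0],[0,0,1.5,0],[0,0,0,0]]' 
python3 -m crank '[[0,0,0,0],[0,0,0,0],[0,0,0,0],[0,0,2,0],[0,0,2,0],[0,0,0,0]]' -0.28 20
python3 - <<'E'
from h import *
o,p,r=tool(); print(p,"tool",r.inv().apply(o["wrist_force"]))
c=camera("side")
for t in ("pin_knob",):print([w(x["point"],c) for x in tip_of(t,c)[:1]])
E
```

```text
clock: 9.57
tcp_pos: [0.4994, 0.0028, 0.0782]
tcp_rot: [0.0, 0.949, 0.315, 0.001]
wrist_force: [4.5, 3.5, -8.6]
finger_gap: 0.295
grip_force: 30.0
clock: 10.32
tcp_pos: [0.4985, 0.0029, 0.0739]
tcp_rot: [-0.0, 0.949, 0.315, -0.0]
wrist_force: [-0.0, 0.1, -0.4]
finger_gap: 0.364
grip_force: 0.0
[0.49852796 0.00289133 0.07391701] tool [ 0.02684925 -0.11172108  0.37338168]
[array([0.49935001, 0.00961313, 0.07520074])]
```

```bash
python3 -m crank '[[0,3,0,-0.026],[0,3,0,-0.026],[0,2,0,-0.017],[0,2,0,-0.017]]' 
python3 -m crank '[[0.1,2,0,-0.017],[0,2,0,-0.017]]'
python3 -m crank '[[0,2,0,-0.017],[0,2,0,-0.017]]'
```

```text
clock: 10.92
tcp_pos: [0.5046, -0.0045, 0.0741]
tcp_rot: [-0.001, 0.934, 0.356, -0.0]
wrist_force: [-1.1, 6.8, 0.9]
finger_gap: 0.36
grip_force: 3.0
clock: 11.18
tcp_pos: [0.5073, -0.0074, 0.0741]
tcp_rot: [-0.001, 0.928, 0.372, -0.0]
wrist_force: [-1.8, 5.2, 0.8]
finger_gap: 0.362
grip_force: 2.6
clock: 11.42
tcp_pos: [0.5099, -0.0104, 0.0739]
tcp_rot: [-0.001, 0.922, 0.388, -0.0]
wrist_force: [-1.9, 3.8, -2.9]
finger_gap: 0.361
grip_force: 1.9
```

```bash
python3 -m crank '[[0,1,0,-0.009]]'
python3 - <<'E'
from h import *
o,p,r=tool(); print(p,"tool",r.inv().apply(o["wrist_force"]))
c=camera("side")
for t in ("pin_knob",):print([w(x["point"],c) for x in tip_of(t,c)[:1]])
o,p,r=tool(); print(p,"tool",r.inv().apply(o["wrist_force"]))
E
```

```text
clock: 11.55
tcp_pos: [0.5107, -0.0113, 0.0739]
tcp_rot: [-0.0, 0.92, 0.392, -0.0]
wrist_force: [-1.5, 4.8, -2.3]
finger_gap: 0.359
grip_force: 2.2
[ 0.51067973 -0.0112679   0.07389405] tool [ 2.41789855 -4.42300722  2.2935663 ]
[array([ 0.51091872, -0.00401459,  0.07387027])]
[ 0.51082271 -0.01134729  0.07391901] tool [ 1.03938541 -4.787592    2.88038914]
```

```bash
for i in 1; do python3 -m crank '[[0,1.5,0,-0.013]]'; done
python3 -m crank '[[0,1.5,0,-0.013]]'
python3 -m crank '[[0,1.5,0,-0.013]]'
```

```text
clock: 11.78
tcp_pos: [0.5119, -0.0124, 0.074]
tcp_rot: [-0.0, 0.918, 0.397, -0.0]
wrist_force: [-1.8, 3.8, -2.5]
finger_gap: 0.361
grip_force: 1.9
clock: 11.9
tcp_pos: [0.5132, -0.0135, 0.074]
tcp_rot: [-0.0, 0.915, 0.404, -0.0]
wrist_force: [-3.4, 2.7, -2.8]
finger_gap: 0.355
grip_force: 1.9
clock: 12.02
tcp_pos: [0.5143, -0.0146, 0.0741]
tcp_rot: [-0.0, 0.912, 0.409, -0.0]
wrist_force: [-2.1, 2.3, -1.6]
finger_gap: 0.358
grip_force: 1.8
```

```bash
python3 -m crank '[[0,1.5,0,-0.013]]'; python3 -m crank '[[0,1.5,0,-0.013]]'
```

```text
clock: 12.15
tcp_pos: [0.5159, -0.0158, 0.0742]
tcp_rot: [0.0, 0.91, 0.415, 0.0]
wrist_force: [-1.7, 0.6, -1.0]
finger_gap: 0.358
grip_force: 0.5
clock: 12.28
tcp_pos: [0.5172, -0.0168, 0.0743]
tcp_rot: [0.0, 0.907, 0.421, 0.0]
wrist_force: [-0.1, -0.3, -0.9]
finger_gap: 0.358
grip_force: 0.6
```

```bash
python3 -m crank '[[0,1.5,0,-0.013]]'
```

```text
clock: 12.4
tcp_pos: [0.5179, -0.0175, 0.0743]
tcp_rot: [-0.0, 0.904, 0.427, 0.0]
wrist_force: [-2.9, 5.6, 1.5]
finger_gap: 0.362
grip_force: 2.8
```

```bash
python3 - <<'E'
from h import *
c=camera("side")
print([w(x["point"],c) for x in tip_of("pin_knob",c)[:1]])
o,p,r=tool(); print(p,"tool",r.inv().apply(o["wrist_force"]))
i=c["img"]; cv2.imwrite("pics/c.png",cv2.resize(i[130:230,190:320],(780,600),interpolation=cv2.INTER_CUBIC))
E
```

```text
[array([ 0.51732178, -0.00988712,  0.06584629])]
[ 0.51786074 -0.01734313  0.07425138] tool [ 0.86169449 -2.17219753 -1.40095709]
```

The network puts the knob at z = 0.066, down 8 mm, so the pin has dropped at about 31°. I'll ease the side load, open and back away.

```bash
python3 -m crank '[[0,-1.5,0,0],[0,-1.3,0,0],[0,0,0,0],[0,0,0,0]]'
python3 - <<'E'
from h import *
for n in range(2):
    c=camera("side"); print([w(x["point"],c) for x in tip_of("pin_knob",c)[:1]])
o,p,r=tool(); print(p,"tool",r.inv().apply(o["wrist_force"]),o["grip_force"])
E
```

```text
clock: 13.0
tcp_pos: [0.5157, -0.0157, 0.0741]
tcp_rot: [0.0, 0.904, 0.427, 0.0]
wrist_force: [-0.4, -0.9, 0.1]
finger_gap: 0.357
grip_force: 0.0
[array([ 0.51612197, -0.00768186,  0.06547578])]
[array([ 0.51533263, -0.01064168,  0.06531345])]
[ 0.51566062 -0.01568021  0.07412632] tool [-0.04942963 -0.74024813  0.18634514] 0.0
```

```bash
python3 -m crank '[[0,0,0,0],[0,0,0,0],[0,0,0,0],[0,0,-10,0],[0,0,-25,0],[0,0,-40,0],[0,0,-40,0],[0,0,-30,0],[0,0,0,0]]' 0.2
python3 - <<'E'
from h import *
np.set_printoptions(precision=4,suppress=True)
ims=[]
for n in ("side","top"):
    c=camera(n)
    for t in ("pin_knob","carousel","spice_jar","small_glass","mug","tumbler","canister"):
        print(n,t,[w(x["point"],c) for x in tip_of(t,c)[:2]])
    if n=="side":
        i=c["img"]; cv2.imwrite("pics/d.png",cv2.resize(i[120:240,180:340],(800,600),interpolation=cv2.INTER_CUBIC))
o,p,r=tool(); print(o["clock"],p,o["wrist_force"])
E
```

```text
clock: 14.32
tcp_pos: [0.5163, -0.0157, 0.2217]
tcp_rot: [0.001, 0.904, 0.427, 0.002]
wrist_force: [0.3, -0.6, -0.6]
finger_gap: 0.603
grip_force: 0.0
side pin_knob [array([ 0.5169, -0.0113,  0.0655]), array([ 0.4147,  0.3059, -0.0027])]
side carousel [array([0.5889, 0.0764, 0.0011])]
side spice_jar [array([0.6426, 0.1417, 0.0372]), array([0.5804, 0.1588, 0.0378])]
side small_glass [array([0.679 , 0.0815, 0.0362]), array([0.6453, 0.1445, 0.0364])]
side mug [array([ 0.4175,  0.3091, -0.0015])]
side tumbler [array([ 0.4185, -0.324 , -0.0009])]
side canister [array([ 0.6407, -0.2984,  0.0011])]
top pin_knob [array([0.5887, 0.0754, 0.001 ])]
top carousel [array([0.5893, 0.0754, 0.0014])]
top spice_jar [array([0.6442, 0.1434, 0.0389])]
top small_glass [array([0.6763, 0.0846, 0.0409]), array([0.5793, 0.1567, 0.0362])]
top mug [array([ 0.4155,  0.3036, -0.0033]), array([0.5796, 0.1564, 0.0394])]
top tumbler [array([ 0.4131, -0.3235, -0.0004])]
top canister [array([ 0.6357, -0.2932,  0.0003])]
15.125 [ 0.5156 -0.0157  0.2191] [-0.1531  0.5759  0.1711]
```

View pics/d.png

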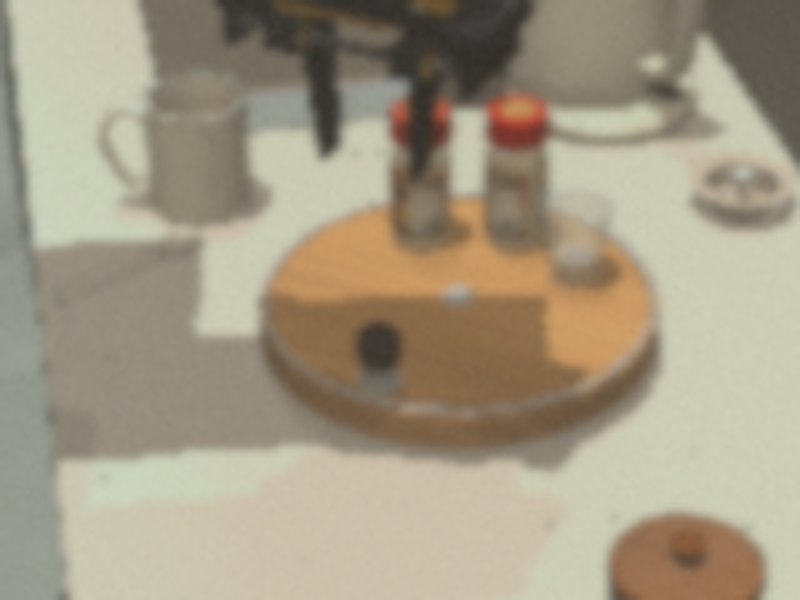

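The crop shows the knob seated on its bush at (380,350). Both jars at (420,170) and (517,170) and the glass at (580,240) stand upright. The mug, tumbler and canister read within a few mm of where they started, and the knob height matches the start reading of 0.065.

```bash
python3 -c "
from station import sign_off
print(sign_off())"
```

```text
the job is handed in; nothing more can be done
None
```

I handed the job in: the carousel is turned about 31° (0.54 rad) counter-clockwise with the pin home in the first hole it came to, by the camera, the jars and glass upright and the mug, tumbler and canister unmoved; no verdict was returned.

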